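# Lever open the parts case and present the ball tray over the bearing

### The job

With the blade of the screwdriver that lies in front of you, lever up the lid of the wooden case by its overhanging lip, open it upright or beyond, and lay the screwdriver back on the bench. Then lift the small metal tray out of the case by its upright tab, keeping it level so that the loose steel ball stays in its pocket, carry it to the half-assembled ball bearing and hold it level with its middle centred above the bearing, about 10 cm clear of it, ready for the fitter to take the ball. Finish while still holding the tray there, with the bearing left where it lies.

Things in the scene. Friction and masses are not known exactly. Their poses are not given: they have to be found in the camera images.
- tool_mid (a point): Screwdriver 198 mm long, fluted orange plastic handle and thin steel shaft, lying on the bench in front, blade roughly towards +y. The point is the middle of its length, on its axis, 13 mm above the bench. Own -y axis points along the shaft to the blade tip, which is 99 mm from the point; the handle (27 mm wide, 26 mm high) covers 4 to 99 mm on the own +y side; the shaft is 5.6 mm thick, centred on the axis. Mass 0.08 kg.
- case_hinge (a point): Middle of the hinge line of the dark wooden case, 63 mm above the bench. The case is fixed: outside 160 mm (own x, along the hinge) by 150 mm (own y) by 60 mm high, walls and floor 5 mm. The case's middle lies 77 mm from this point along own -y; the outer face of its front wall lies 152 mm along own -y.
- case_lid (a joint): Lid angle, rad: 0 shut, 1.57 upright, stop at 1.9. A flat panel 6 mm thick with its underside 60 mm above the bench when shut (3 mm below the hinge line). The hinge is stiff: the lid stays wherever it is left; about 1.5 N up at the lip lifts it.
- lip_edge (a point): Middle of the lid's free edge on the underside, 174 mm from the hinge line along the case's -y when shut. The lid overhangs the front wall by 22 mm here over the whole 160 mm width, with free space below down to the bench. Own axes move with the lid.
- tray_mid (a point): Aluminium tray lying inside the case on its floor (tray underside 5 mm above the bench): plate 128 mm (own x) by 60 mm (own y) by 4 mm, 44 mm high over all with its tab. The point is the centre, 22 mm above the tray's underside, inside the upright grip tab: the tab is 28 mm along own x, 10 mm thick along own y, and runs from the plate to 44 mm above the underside. Round pockets 36 mm wide inside with 4 mm high rims lie 40 mm to either side along own x. Mass about 0.12 kg.
- pocket (a point): Middle of the tray pocket that holds the ball (own +x side of the tray), 14 mm above the tray's underside, where the ball's centre is when it lies centred.
- ball_center (a point): Centre of the loose steel ball, 20 mm in diameter, 33 g; it can roll about 10 mm either way in its pocket.
- bearing_mid (a point): Centre of the half-assembled ball bearing, a steel ring 96 mm across and 20 mm high with seven balls and one empty place, lying flat and loose on the bench; the point is half-way up. (A white roll of tape of like size lies near it; not to be used.)

How it is judged:
On the way, in this order (a step that is already met when the one before it is completed fails the run):
1. the lid is levered up off the case by the screwdriver (value of joint case_lid above 0.12 rad and contact force between pry_tool and case_lid above 0.1 N), for 0.1 s.
2. the lid stands open (value of joint case_lid above 1.4 rad), for 0.2 s.
3. the screwdriver lies on the bench, let go (height (world z) of tool_mid below 0.03 m and contact force between the fingers and pry_tool below 0.1 N and linear speed of pry_tool below 0.05 m/s), for 0.1 s.
4. the tray is lifted out of the case (height (world z) of tray_mid above 0.085 m and contact force between the fingers and tray above 1 N), for 0.1 s.
At the end, for the whole second after the job is handed in: The gripper holds the tray still over the bearing, centres within 35 mm sideways, tray centre 90 to 200 mm above the bench, tilt under 0.12 rad, touching neither bearing nor case, ball in its pocket; lid open beyond 1.3 rad, screwdriver lying on the bench (horizontal distance between tray_mid and bearing_mid below 0.035 m and height (world z) of tray_mid between 0.09 and 0.2 m and angle between tray_mid's own z axis and vertical below 0.12 rad and linear speed of tray below 0.02 m/s and contact force between the fingers and tray above 1 N and contact force between tray and bearing below 0.05 N and contact force between tray and case below 0.05 N and distance between ball_center and pocket below 0.018 m and height (world z) of tool_mid below 0.03 m and value of joint case_lid above 1.3 rad); the arm keeps its last pose, push and grip.
It fails at once if the ball leaves its pocket (distance between ball_center and pocket above 0.022 m).
It fails at once if the tray is tipped by more than 0.4 rad (angle between tray_mid's own z axis and vertical above 0.4 rad).
It fails at once if the bearing is pushed more than 25 mm (distance of bearing_mid from where it was at the start of the episode above 0.025 m).
It also fails if it takes over 64 s, if anything falls off the work surface, if the arm or the gripper's body presses on something with over 40 N, if the wrist force passes 120 N, or if a joint passes its speed limit or range.

### The arm

A 6-joint arm with a two-finger parallel gripper is mounted at the origin on a cart in front of the work surface, level with it; the furniture and walls round the work are solid. World frame = base frame: x ahead of the robot, y to its left, z up, the work surface at z = 0. Lengths are in m, angles in rad, forces in N, time in s.
With the tool pointing down it reaches from about 0.3 to 0.75 m from the base axis. Payload 8.5 kg.
Tool frame: the origin (TCP) lies between the finger pads; the fingertips stand 14 mm ahead of it and the grasp point (between the pads) lies 5 mm behind it; z points along the fingers, y is the line along which they close (so a half turn about z gives the same grasp; the last joint's range is limited). The gripper opens to 85 mm and grips with 20 to 120 N. Pads are 22 mm wide; open, the fingers measure 114 mm over their backs; the gripper's body (76 mm by 85 mm) begins 54 mm behind the grasp point. The pads swing forward as they close: fully open they stand 13 mm farther back than shut.
Start: joints at [-1.328, 0.381, 1.297, -0, 1.464, -0.215], TCP at [0.243, -0.493, 0.207] pointing down, gripper open.
Joint ranges: [-3.11, 3.11], [-0.89, 2.33], [0.22, 2.48], [-1.42, 4.56], [0.17, 2.85], [-2.88, 2.88]. Speed limits (rad/s): [2.39, 2.39, 3.14, 3.14, 3.14, 3.14].

### API

Orientations are given as a unit quaternion [x, y, z, w].
In Python, from rig import monitor, eyes, job gives the robot as it stands.
- The arm moves only by the tool apply_moves, never from a script. Its argument "plan" is a list of rows, each a list of 7 numbers: the shift along the tool's x, y, z in mm, then the turn, a rotation vector about the tool's x, y, z in rad, then the gripper command: -1 is fully open, 1 is shut, values between are in proportion. In form: [[dx, dy, dz, rx, ry, rz, fingers], ...]. A call has exactly 8 rows; each row is the pose to reach, as a shift and turn from the pose commanded when the call began, along the tool's axes at that moment; what a row does not reach only later rows make up. A row lasts 1/8 s, in which the tool goes at most 62.5 mm and 10.7 degrees, less where a joint would pass 70% of its speed; a pose out of reach is approached as far as the arm can. A call with a gripper value outside its range is refused whole. The fingers move at their own pace and stop on an object; "grip_force" is the grip in N (left out, the last holds). Time passes only in rows, so rows that repeat a pose let the fingers close, or fill a call up. It gives the time, the measured TCP pose, the force, the opening and the grip force at its end, in the units of the state.
- monitor.read_state(): the state, without advancing time (a new reading comes with each control period).
- eyes.snapshot(name): name is "side" or "top"; returns (picture, depth): 384x512x3 uint8, red, green, blue; 384x512 float32, m along the optical axis (not along the pixel's ray), 0 where there is no reading.
- eyes.camera_model(name): a dict with "mtx" (3x3 intrinsics, pixels), "k1" (the pictures are not rectified: a ray, as slopes to the right and down, at radius r is drawn at 1 + k1 r^2 times it, then the intrinsics apply), "R" (3x3) and "t" (3): a world point X has camera coordinates R X + t. Camera axes: x right, y down, z forward; pixel columns grow to the right and rows downward; lengths in m; the calibration is good to about 2 mm. A picture is of the moment at which its call begins. camera_model takes no time and is no camera call.
- job.close_job(): hands the job in; it is judged then, once.
The state is a dict: "clock": time; "qpos": joint angles; "dq": joint speeds; "joint_torque": joint torques, N m; "eef_pos": TCP position; "tool_rot": TCP orientation; "contact_force": force on the tool from outside, world axes, zero at the start; "ft_torque": the same for the moment, N m; "gripper_width": opening from 0.0 (shut) to 1.0 (fully open); "grip_force": force on a finger pad.
Only numpy, scipy, OpenCV 4.12 (cv2) and the standard library are available. Lean on these libraries where they do the work, as an engineer would, in place of code of your own. Each camera call takes 0.05 s, during which the arm holds its last target. There are 200 camera calls.

## Working session

There is one attempt and no reset: what is moved stays moved. The work goes in short steps, Python scripts to look and compute and a tool call to move; the robot and the scene stay as the last step left them, time stands still between calls to the robot, and variables do not carry over. Pictures are saved under pics/ and viewed, at most 10 in all, crops included, and the job is handed in when it is done.

Besides the shell and the picture viewer there is one more tool, called after "Request:" by a JSON object that holds its "op" and its "data". apply_moves: Moves the arm, as the interface text tells. Its arguments: {"type":"object","properties":{"plan":{"type":"array"},"grip_force":{"type":"number"}},"required":["plan"]}

```bash
mkdir -p pics; ls; cat > h.py <<'E'
import numpy as np, cv2
from rig import monitor, eyes, job
from scipy.spatial.transform import Rotation as R
def snap(n,f):
    p,d=eyes.snapshot(n); cv2.imwrite(f'pics/{f}.png',p[:,:,::-1]); np.save(f'pics/{f}.npy',d); return p,d
def ray(n,u,v):
    m=eyes.camera_model(n);K=np.array(m['mtx']);k=m['k1']
    a=np.array([(u-K[0,2])/K[0,0],(v-K[1,2])/K[1,1]]);s=a.copy()
    for _ in range(20): s=a/(1+k*(s@s))
    Rm=np.array(m['R']);t=np.array(m['t'])
    return -Rm.T@t, Rm.T@np.array([s[0],s[1],1.]), Rm
def atz(n,u,v,z):
    o,d,_=ray(n,u,v); return o+d*(z-o[2])/d[2]
def atd(n,u,v,dep):
    o,d,_=ray(n,u,v); return o+d*dep
def proj(n,X):
    m=eyes.camera_model(n);K=np.array(m['mtx']);c=np.array(m['R'])@X+np.array(m['t']);s=c[:2]/c[2];s=s*(1+m['k1']*(s@s));return K[:2,:2]@s+K[:2,2]
E
python3 - <<'E'
from h import *
s=monitor.read_state();print({k:np.round(v,3) for k,v in s.items()})
print(R.from_quat(s['tool_rot']).as_matrix().round(3))
for n in('top','side'):
    p,d=snap(n,n+'0');m=eyes.camera_model(n);print(n,-np.array(m['R']).T@np.array(m['t']),np.array(m['R']).round(2).tolist(),m['mtx'],m['k1'])
    cv2.imwrite(f'pics/{n}0b.png',cv2.resize(p[:,:,::-1],(800,600),interpolation=cv2.INTER_CUBIC))
E
```

```text
pics
{'clock': np.float64(0.0), 'qpos': array([-1.328,  0.381,  1.298,  0.   ,  1.464, -0.215]), 'dq': array([ 0.002, -0.001,  0.   , -0.001,  0.001,  0.001]), 'joint_torque': array([ 0.0000e+00, -4.4847e+01, -2.3128e+01, -0.0000e+00,  5.0000e-03,
        0.0000e+00]), 'eef_pos': array([ 0.243, -0.493,  0.206]), 'tool_rot': array([ 0.974,  0.227,  0.   , -0.001]), 'contact_force': array([0.094, 0.134, 0.517]), 'ft_torque': array([ 0.027,  0.002, -0.061]), 'grip_force': np.float64(0.0), 'gripper_width': np.float64(0.999)}
[[ 0.897  0.442 -0.   ]
 [ 0.442 -0.897  0.001]
 [ 0.    -0.001 -1.   ]]
top [0.42211239 0.05588983 1.1900318 ] [[0.0, -1.0, -0.01], [-0.99, 0.0, -0.1], [0.1, 0.01, -0.99]] [[464.26299619   0.         254.15854987]
 [  0.         464.26299619 192.58520796]
 [  0.           0.           1.        ]] -0.14373423500419313
side [0.07374725 0.7869869  0.47234397] [[-0.86, -0.5, -0.03], [-0.18, 0.35, -0.92], [0.47, -0.79, -0.4]] [[459.40621476   0.         255.8090359 ]
 [  0.         459.40621476 194.71308964]
 [  0.           0.           1.        ]] -0.08397522904673091
```

View pics/top0b.png

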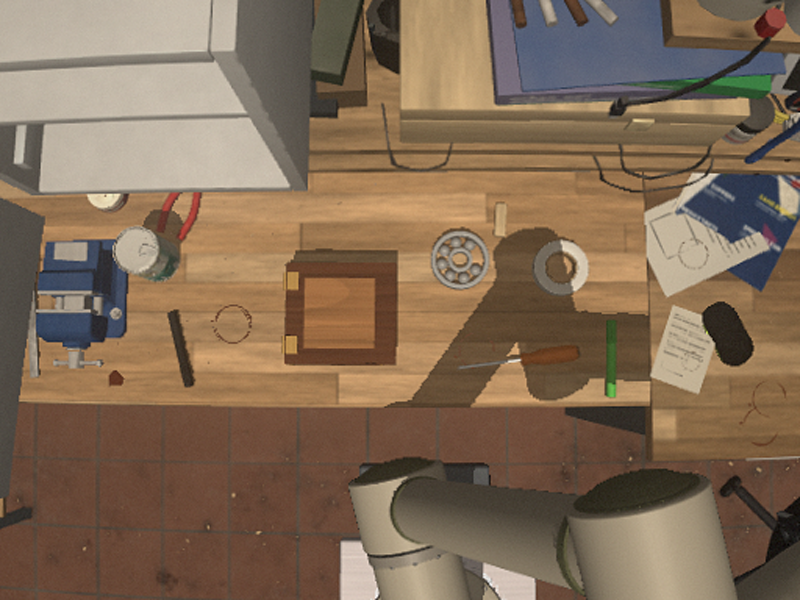

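View pics/side0b.png

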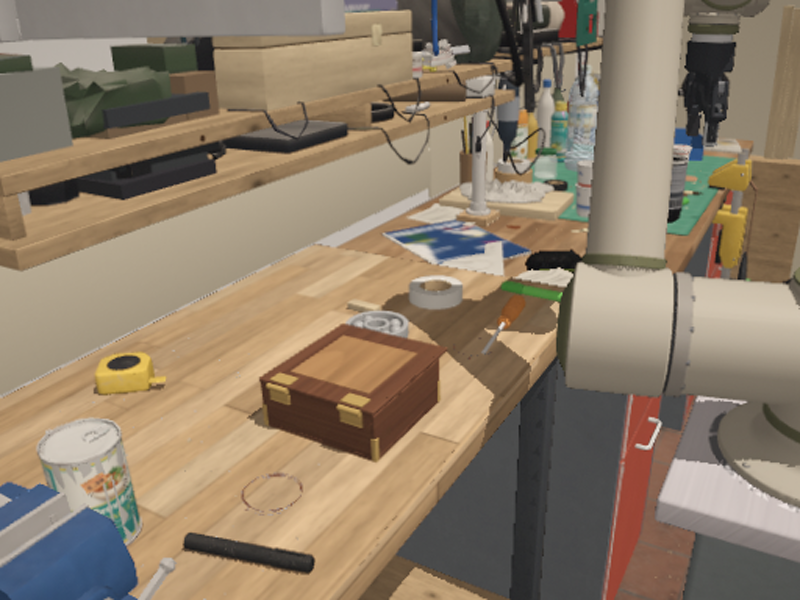

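The top view shows (800x600 px) the case lid at about (285–397, 262–364) with the hinges at left (+y) and the lip at right. The bearing is at (460,259), and the screwdriver runs from tip (458,368) to handle end (578,352).

```bash
python3 - <<'E'
from h import *
d=np.load('pics/top0.npy'); p=cv2.imread('pics/top0.png')
s=1.5625
for nm,u,v,z in [('tip',458,368,.013),('hend',578,352,.013),('bear',460,259,.02),('lidTL',287,262,.066),('lidTR',396,264,.066),('lidBR',397,363,.066),('lidBL',285,363,.066),('tape',562,267,.02),('benchedge',350,405,0)]:
    dd=d[int(v/s),int(u/s)]; print(nm,atz('top',u/s,v/s,z).round(3),atd('top',u/s,v/s,dd).round(3))
c=p[150:245,175:375]; cv2.imwrite('pics/c1.png',cv2.resize(c,(800,380),interpolation=cv2.INTER_CUBIC))
E
```

```text
tip [ 0.431 -0.033  0.013] [ 0.431 -0.034 -0.001]
hend [ 0.456 -0.23   0.013] [ 0.456 -0.228  0.022]
bear [ 0.608 -0.037  0.02 ] [ 0.612 -0.039 -0.003]
lidTL [0.597 0.238 0.066] [0.607 0.249 0.   ]
lidTR [0.593 0.067 0.066] [0.593 0.067 0.066]
lidBR [0.439 0.065 0.066] [0.439 0.065 0.004]
lidBL [0.438 0.239 0.066] [0.438 0.239 0.062]
tape [ 0.595 -0.205  0.02 ] [ 0.598 -0.21  -0.001]
benchedge [0.371 0.142 0.   ] [ 0.371  0.142 -0.001]
```

View pics/c1.png

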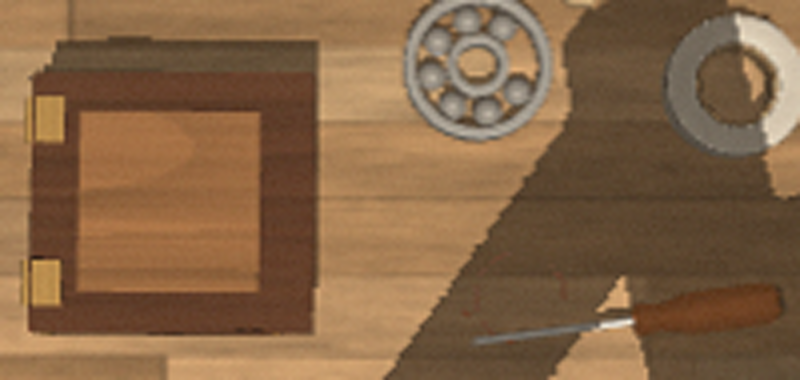

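Request:
{"op": "apply_moves", "data": {"plan": [[40, -24, 13, 0, 0, -0.155, -1], [81, -48, 27, 0, 0, -0.31, -1], [122, -72, 40, 0, 0, -0.465, -1], [163, -96, 53, 0, 0, -0.62, -1], [203, -120, 67, 0, 0, -0.775, -1], [244, -145, 80, 0, 0, -0.93, -1], [285, -169, 94, 0, 0, -1.085, -1], [325, -193, 107, 0, 0, -1.236, -1]], "grip_force": 80}}

```text
clock: 1.1
eef_pos: [0.4499, -0.1751, 0.0989]
tool_rot: [0.66, 0.751, -0.0, -0.0]
contact_force: [0.4, -0.7, -0.1]
gripper_width: 1.001
grip_force: 0.0
```

```bash
cat >> h.py <<'E'
def show():
    s=monitor.read_state();print(s['clock'],s['eef_pos'].round(4),'\n',R.from_quat(s['tool_rot']).as_matrix().round(3),s['gripper_width'],s['grip_force'],s['contact_force'].round(2),s['ft_torque'].round(2),s['qpos'].round(2))
def tool(tgt,yaw):  # world target, desired world angle of tool x (deg), tool down
    s=monitor.read_state();M=R.from_quat(s['tool_rot'])
    c,n=np.cos(np.radians(yaw)),np.sin(np.radians(yaw))
    T=R.from_matrix(np.array([[c,n,0],[n,-c,0],[0,0,-1]]))
    print('shift mm',(M.inv().apply(np.array(tgt)-s['eef_pos'])*1000).round(1),'rot',(M.inv()*T).as_rotvec().round(3))
E
python3 - <<'E'
from h import *
show(); tool([.449,-.176,.016],97.2)
E
```

```text
1.1 [ 0.4499 -0.1751  0.0989] 
 [[-0.128  0.992 -0.   ]
 [ 0.992  0.128  0.   ]
 [ 0.    -0.    -1.   ]] 1.0007065643206117 0.0 [ 0.43 -0.65 -0.14] [-0.04  0.02  0.02] [-0.62  0.38  1.65  0.    1.11 -0.75]
shift mm [-0.8 -1.  82.9] rot [-0.    -0.     0.002]
```

Request:
{"op": "apply_moves", "data": {"plan": [[0, -1, 30, 0, 0, 0, -1], [0, -1, 60, 0, 0, 0, -1], [0, -1, 75, 0, 0, 0, -1], [0, -1, 83, 0, 0, 0, -1], [0, -1, 83, 0, 0, 0, 1], [0, -1, 83, 0, 0, 0, 1], [0, -1, 83, 0, 0, 0, 1], [0, -1, 83, 0, 0, 0, 1]], "grip_force": 80}}

```text
clock: 2.1
eef_pos: [0.4484, -0.1768, 0.0169]
tool_rot: [0.662, 0.749, 0.0, 0.0]
contact_force: [0.1, -0.5, 0.8]
gripper_width: 0.14
grip_force: 0.0
```

```bash
python3 - <<'E'
from h import *
show()
E
```

```text
2.1 [ 0.4484 -0.1768  0.0169] 
 [[-0.123  0.992  0.001]
 [ 0.992  0.123 -0.   ]
 [-0.     0.001 -1.   ]] 0.13998735369095897 0.0 [ 0.1  -0.52  0.77] [-0.01 -0.04  0.02] [-0.62  0.5   1.75 -0.    0.89 -0.74]
```

```bash
python3 - <<'E'
from h import *
p,d=snap('top','top1'); q,d2=snap('side','side1')
c=cv2.resize(p[190:260,260:390],(800,430),interpolation=cv2.INTER_CUBIC)[:300]
e=cv2.resize(q[140:240,270:390],(360,300),interpolation=cv2.INTER_CUBIC)
cv2.imwrite('pics/c2.png',np.hstack([cv2.resize(p[190:250,270:370],(440,300),interpolation=cv2.INTER_CUBIC),e])[:,:,::-1])
E
```

```text
(no output)
```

View pics/c2.png

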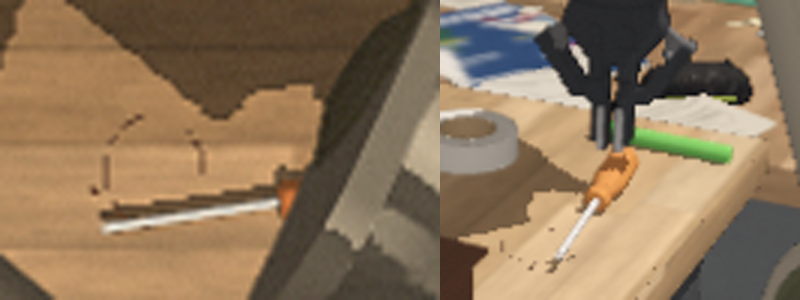

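```bash
python3 - <<'E'
from h import *
show()
f=lambda X:((proj('side',np.array(X))-[270,140])*3+[440,0]).round(0)
print('tcp',f([.4484,-.1768,.017]),'tip',f([.431,-.033,.013]),'end',f([.456,-.23,.013]),'mid',f([.4435,-.1315,.013]),'fingertips',f([.4484,-.1768,.003]))
s=1
# measured pixels in side crop
for nm,u,v,z in[('tip',556,266,.005),('hend',628,158,.013),('hfront',592,205,.013),('fingL',604,150,.003),('fingR',622,150,.003)]:
    print(nm,atz('side',(u-440)/3+270,v/3+140,z).round(3))
for nm,u,v,z in[('tip',104,229,.005),('front',280,203,.01)]: print(nm,atz('top',u/4.4+270,v/5+190,z).round(3))
d=np.load('pics/side1.npy')
for u,v in[(604,140),(622,140),(615,170),(600,195)]: print(atd('side',(u-440)/3+270,v/3+140,d[int(v/3+140),int((u-440)/3+270)]).round(3))
E
```

```text
2.2 [ 0.4484 -0.1767  0.0167] 
 [[-0.123  0.992  0.   ]
 [ 0.992  0.123 -0.   ]
 [-0.     0.    -1.   ]] 0.002857089815438866 0.0 [-0.59 -1.12  0.06] [ 0.   -0.02  0.  ] [-0.62  0.51  1.75  0.    0.89 -0.74]
tcp [612. 177.] tip [559. 258.] end [628. 157.] mid [596. 204.] fingertips [612. 193.]
tip [ 0.434 -0.035  0.005]
hend [ 0.455 -0.228  0.013]
hfront [ 0.445 -0.128  0.013]
fingL [ 0.488 -0.257  0.003]
fingR [ 0.474 -0.264  0.003]
tip [ 0.43  -0.035  0.005]
front [ 0.443 -0.137  0.01 ]
[ 0.452 -0.165  0.053]
[ 0.44  -0.174  0.052]
[ 0.444 -0.172  0.026]
[ 0.443 -0.138  0.018]
```

```bash
python3 - <<'E'
from h import *
show()
p,d=snap('side','side2')
for u in (325,327,329,331):
    print(u,[(v,*atd('side',u,v,d[v,u]).round(3)) for v in range(176,204,2)])
E
```

```text
2.2 [ 0.4484 -0.1767  0.0167] 
 [[-0.123  0.992  0.   ]
 [ 0.992  0.123 -0.   ]
 [-0.     0.    -1.   ]] 0.002857089815438866 0.0 [-0.59 -1.12  0.06] [ 0.   -0.02  0.  ] [-0.62  0.51  1.75  0.    0.89 -0.74]
325 [(176, np.float64(0.453), np.float64(-0.168), np.float64(0.079)), (178, np.float64(0.452), np.float64(-0.165), np.float64(0.075)), (180, np.float64(0.451), np.float64(-0.164), np.float64(0.071)), (182, np.float64(0.452), np.float64(-0.166), np.float64(0.065)), (184, np.float64(0.452), np.float64(-0.167), np.float64(0.059)), (186, np.float64(0.452), np.float64(-0.167), np.float64(0.054)), (188, np.float64(0.452), np.float64(-0.166), np.float64(0.049)), (190, np.float64(0.489), np.float64(-0.26), np.float64(0.002)), (192, np.float64(0.465), np.float64(-0.201), np.float64(0.023)), (194, np.float64(0.457), np.float64(-0.18), np.float64(0.027)), (196, np.float64(0.453), np.float64(-0.17), np.float64(0.027)), (198, np.float64(0.449), np.float64(-0.163), np.float64(0.025)), (200, np.float64(0.447), np.float64(-0.156), np.float64(0.023)), (202, np.float64(0.442), np.float64(-0.146), 
[... 2051 characters left out ...]
at64(0.439), np.float64(-0.172), np.float64(0.065)), (184, np.float64(0.439), np.float64(-0.173), np.float64(0.059)), (186, np.float64(0.439), np.float64(-0.173), np.float64(0.054)), (188, np.float64(0.479), np.float64(-0.278), np.float64(0.003)), (190, np.float64(0.454), np.float64(-0.212), np.float64(0.026)), (192, np.float64(0.449), np.float64(-0.201), np.float64(0.026)), (194, np.float64(0.446), np.float64(-0.192), np.float64(0.025)), (196, np.float64(0.442), np.float64(-0.182), np.float64(0.024)), (198, np.float64(0.441), np.float64(-0.18), np.float64(0.02)), (200, np.float64(0.439), np.float64(-0.175), np.float64(0.017)), (202, np.float64(0.446), np.float64(-0.195), np.float64(0.002))]
```

```bash
python3 - <<'E'
from h import *
d=np.load('pics/side0.npy'); print(proj('side',np.array([.243,-.493,.207])))
# near-TCP points at the start pose, all gripper pixels
for n in('side0','side2'):
    d=np.load(f'pics/{n}.npy'); c=np.array([.243,-.493]) if n=='side0' else np.array([.4484,-.1767])
    P=[]
    for v in range(20,230):
        for u in range(280,500):
            if d[v,u]>0:
                X=atd('side',u,v,d[v,u])
                if np.hypot(*(X[:2]-c))<.07 and X[2]>.036: P.append(X)
    P=np.array(P); 
    for z in np.arange(.03,.34,.01):
        q=P[(P[:,2]>=z)&(P[:,2]<z+.01)]
        if len(q)>2: print(n,round(z,2),len(q),q.min(0).round(3)[:2],q.max(0).round(3)[:2])
E
```

```text
[447.03937506 104.28812807]Traceback (most recent call last):
  File "<stdin>", line 10, in <module>
  File "h.py", line 15, in atd
    o,d,_=ray(n,u,v); return o+d*dep
          ~~~^^^^^^^
  File "h.py", line 7, in ray
    m=eyes.camera_model(n);K=np.array(m['mtx']);k=m['k1']
ValueError: time passes only in moves, steps and waits
```

```bash
sed -i 's/^def snap/import functools\neyes_cm=functools.lru_cache(eyes.camera_model)\ndef snap/; s/=eyes.camera_model(n)/=eyes_cm(n)/' h.py; python3 - <<'E'
from h import *
for n in('side0','side2'):
    d=np.load(f'pics/{n}.npy'); c=np.array([.243,-.493]) if n=='side0' else np.array([.4484,-.1767])
    P=[]
    for v in range(20,230):
        for u in range(280,500):
            if d[v,u]>0:
                X=atd('side',u,v,d[v,u])
                if np.hypot(*(X[:2]-c))<.07 and X[2]>.036: P.append(X)
    P=np.array(P)
    for z in np.arange(.03,.34,.01):
        q=P[(P[:,2]>=z)&(P[:,2]<z+.01)]
        if len(q)>2: print(n,round(z,2),len(q),q.min(0).round(3)[:2],q.max(0).round(3)[:2])
E
```

```text
side0 0.24 25 [ 0.215 -0.538] [ 0.272 -0.442]
side0 0.25 72 [ 0.214 -0.539] [ 0.276 -0.439]
side0 0.26 70 [ 0.214 -0.538] [ 0.277 -0.436]
side0 0.27 75 [ 0.213 -0.537] [ 0.276 -0.436]
side0 0.28 68 [ 0.212 -0.538] [ 0.28  -0.431]
side0 0.29 64 [ 0.208 -0.548] [ 0.285 -0.426]
side0 0.3 94 [ 0.208 -0.548] [ 0.287 -0.426]
side0 0.31 88 [ 0.204 -0.547] [ 0.287 -0.426]
side0 0.32 89 [ 0.205 -0.547] [ 0.286 -0.427]
side0 0.33 121 [ 0.204 -0.545] [ 0.286 -0.425]
side0 0.34 111 [ 0.205 -0.545] [ 0.285 -0.427]
side2 0.04 15 [ 0.444 -0.187] [ 0.457 -0.162]
side2 0.05 46 [ 0.438 -0.187] [ 0.464 -0.161]
side2 0.06 47 [ 0.435 -0.184] [ 0.464 -0.16 ]
side2 0.07 53 [ 0.437 -0.184] [ 0.465 -0.162]
side2 0.08 58 [ 0.422 -0.183] [ 0.471 -0.16 ]
side2 0.09 129 [ 0.413 -0.185] [ 0.487 -0.158]
side2 0.1 127 [ 0.405 -0.191] [ 0.493 -0.156]
side2 0.11 139 [ 0.397 -0.194] [ 0.502 -0.154]
side2 0.12 158 [ 0.389 -0.18 ] [ 0.51  -0.156]
side2 0.13 217 [ 0.388 -0.196] [ 0.51  -0.153]
side2 0.14 179 [ 0.399 -0.189] [ 0.502 -0.153]
side2 0.15 157 [ 0.409 -0.188] [ 0.491 -0.155]
side2 0.16 94 [ 0.411 -0.189] [ 0.489 -0.16 ]
side2 0.17 111 [ 0.412 -0.186] [ 0.48  -0.137]
side2 0.18 147 [ 0.412 -0.183] [ 0.481 -0.136]
side2 0.19 139 [ 0.412 -0.179] [ 0.481 -0.136]
side2 0.2 145 [ 0.412 -0.187] [ 0.482 -0.136]
side2 0.21 177 [ 0.412 -0.203] [ 0.487 -0.136]
side2 0.22 103 [ 0.414 -0.183] [ 0.476 -0.139]
side2 0.23 159 [ 0.41  -0.191] [ 0.487 -0.134]
side2 0.24 157 [ 0.41  -0.185] [ 0.486 -0.133]
side2 0.25 213 [ 0.401 -0.21 ] [ 0.499 -0.117]
side2 0.26 194 [ 0.393 -0.205] [ 0.51  -0.107]
side2 0.27 208 [ 0.384 -0.202] [ 0.509 -0.107]
side2 0.28 158 [ 0.381 -0.194] [ 0.482 -0.108]
side2 0.29 141 [ 0.381 -0.19 ] [ 0.493 -0.108]
side2 0.3 119 [ 0.388 -0.19 ] [ 0.471 -0.107]
side2 0.31 71 [ 0.391 -0.189] [ 0.49  -0.107]
side2 0.32 75 [ 0.456 -0.147] [ 0.511 -0.107]
side2 0.33 84 [ 0.453 -0.15 ] [ 0.513 -0.107]
side2 0.34 62 [ 0.454 -0.139] [ 0.5   -0.107]
```

The depth image shows the fingertips about 43 mm higher than the reported TCP implies, both here and at the start pose. I'll treat this as a constant height offset, so I open, go 43 mm lower and grip again.

Request:
{"op": "apply_moves", "data": {"plan": [[0, 0, -10, 0, 0, 0, -1], [0, 0, -10, 0, 0, 0, -1], [0, 0, -10, 0, 0, 0, -1], [0, 0, -10, 0, 0, 0, -1], [0, 0, -10, 0, 0, 0, -1], [0, 0, -10, 0, 0, 0, -1], [0, 0, 10, 0, 0, 0, -1], [0, 0, 30, 0, 0, 0, -1]]}}

```text
clock: 3.25
eef_pos: [0.4485, -0.1768, -0.0139]
tool_rot: [0.662, 0.749, 0.0, 0.0]
contact_force: [0.7, -0.2, -0.2]
gripper_width: 0.998
grip_force: 0.0
```

Request:
{"op": "apply_moves", "data": {"plan": [[0, 0, 9, 0, 0, 0, -1], [0, 0, 13, 0, 0, 0, -1], [0, 0, 13, 0, 0, 0, 1], [0, 0, 13, 0, 0, 0, 1], [0, 0, 13, 0, 0, 0, 1], [0, 0, 13, 0, 0, 0, 1], [0, 0, 13, 0, 0, 0, 1], [0, 0, 13, 0, 0, 0, 1]], "grip_force": 80}}

```text
clock: 4.25
eef_pos: [0.4489, -0.1773, -0.0247]
tool_rot: [0.662, 0.749, -0.0, 0.001]
contact_force: [-3.5, 0.3, 19.1]
gripper_width: 0.283
grip_force: 82.5
```

```bash
python3 - <<'E'
from h import *
show()
E
```

```text
4.25 [ 0.4489 -0.1773 -0.0247] 
 [[-0.123  0.992  0.002]
 [ 0.992  0.123 -0.002]
 [-0.002  0.002 -1.   ]] 0.2826258375838586 82.46871006384026 [-3.49  0.33 19.13] [ 0.11  0.75 -0.01] [-0.62  0.58  1.78 -0.    0.78 -0.74]
```

Request:
{"op": "apply_moves", "data": {"plan": [[0, 0, -10, 0, 0, 0, 1], [0, 0, -30, 0, 0, 0, 1], [12, 14, -38, 0, 0, 0.03, 1], [26, 30, -38, 0, 0, 0.06, 1], [42, 48, -38, 0, 0, 0.09, 1], [58, 65, -38, 0, 0, 0.124, 1], [68, 76, -38, 0, 0, 0.124, 1], [68, 76, -38, 0, 0, 0.124, 1]]}}

```text
clock: 5.25
eef_pos: [0.5156, -0.0994, 0.0116]
tool_rot: [0.707, 0.707, -0.0, 0.0]
contact_force: [-0.1, -0.0, -1.3]
gripper_width: 0.281
grip_force: 78.5
```

```bash
python3 - <<'E'
from h import *
show()
p,d=snap('top','top3'); q,d2=snap('side','side3')
cv2.imwrite('pics/c3.png',np.hstack([cv2.resize(p[160:250,210:330],(400,300),interpolation=cv2.INTER_CUBIC),cv2.resize(q[180:270,230:350],(400,300),interpolation=cv2.INTER_CUBIC)])[:,:,::-1])
E
```

```text
5.25 [ 0.5156 -0.0994  0.0116] 
 [[-0.001  1.     0.   ]
 [ 1.     0.001 -0.   ]
 [-0.     0.    -1.   ]] 0.2809903953413113 78.52697796653956 [-0.09 -0.02 -1.31] [-0.01 -0.09  0.03] [-0.42  0.57  1.63 -0.    0.94 -0.42]
```

View pics/c3.png

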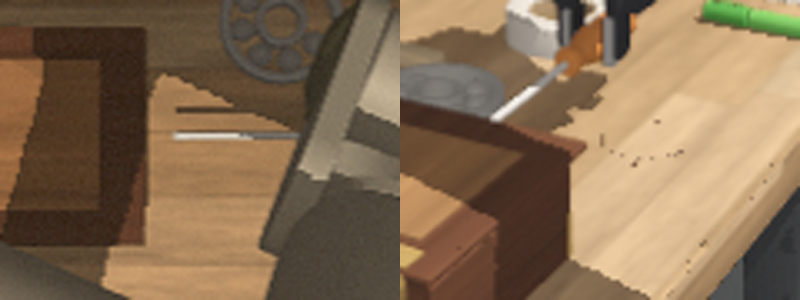

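The screwdriver is held straight along +y. In the top crop its tip is at (173,134) and the lip edge at (146,30–245). Next I check the shaft height from depth.

```bash
python3 - <<'E'
from h import *
d=np.load('pics/top3.npy');e=np.load('pics/side3.npy')
print('tip',atz('top',261.9,200.2,.05),'lip',[atz('top',210+146/3.333,160+v/3.333,.066).round(4) for v in (30,135,243)])
for u in(264,270,278,286,296):
    for v in(199,200,201): print(u,v,atd('top',u,v,d[v,u]).round(3))
# shaft in side: crop (500,118)->(560,70)
for a,b in[(505,115),(520,103),(540,86),(555,74),(600,35)]:
    u,v=230+(a-400)/3.333,180+b/3.333; print('side',atd('side',u,v,e[int(round(v-.5)),int(round(u-.5))]).round(3), 'at x=.5156: ', (lambda o,dd:(o+dd*(.5156-o[0])/dd[0]).round(3))(*ray('side',u,v)[:2]))
E
```

```text
tip [0.51770644 0.04582782 0.05      ] lip [array([0.593 , 0.0657, 0.066 ]), array([0.5156, 0.0656, 0.066 ]), array([0.4371, 0.0656, 0.066 ])]
264 199 [0.521 0.041 0.051]
264 200 [0.518 0.041 0.053]
264 201 [0.515 0.041 0.053]
270 199 [0.525 0.025 0.   ]
270 200 [0.518 0.026 0.052]
270 201 [0.516 0.026 0.05 ]
278 199 [0.525 0.004 0.004]
278 200 [0.518 0.006 0.054]
278 201 [0.516 0.006 0.052]
286 199 [ 0.525 -0.017  0.001]
286 200 [ 0.518 -0.013  0.054]
286 201 [ 0.516 -0.014  0.047]
296 199 [ 0.525 -0.042  0.001]
296 200 [ 0.518 -0.038  0.051]
296 201 [ 0.516 -0.038  0.049]
side [0.074 0.787 0.472] at x=.5156:  [0.516 0.029 0.049]
side [0.516 0.008 0.048] at x=.5156:  [0.516 0.009 0.049]
side [ 0.517 -0.02   0.049] at x=.5156:  [ 0.516 -0.018  0.05 ]
side [ 0.514 -0.036  0.052] at x=.5156:  [ 0.516 -0.039  0.05 ]
side [ 0.506 -0.089  0.062] at x=.5156:  [ 0.516 -0.107  0.053]
```

Request:
{"op": "apply_moves", "data": {"plan": [[12, 0, 0, 0, 0, 0, 1], [24, 0, 0, 0, 0, 0, 1], [34, 0, 0, 0, 0, 0, 1], [34, 0, -6, 0, 0, 0, 1], [34, 0, -12, 0, 0, 0, 1], [35, 0, -20, 0, 0, 0, 1], [36, 0, -30, 0, 0, 0, 1], [36.5, 0, -40, 0, 0, 0, 1]]}}

```text
clock: 6.35
eef_pos: [0.5154, -0.0634, 0.0523]
tool_rot: [0.708, 0.707, 0.0, -0.0]
contact_force: [0.7, 0.9, -2.4]
gripper_width: 0.281
grip_force: 78.5
```

```bash
python3 - <<'E'
from h import *
show()
q,d2=snap('side','side4')
cv2.imwrite('pics/c4.png',cv2.resize(q[150:280,150:350],(800,520),interpolation=cv2.INTER_CUBIC)[:,:,::-1])
E
```

```text
6.35 [ 0.5154 -0.0634  0.0523] 
 [[ 0.001  1.     0.   ]
 [ 1.    -0.001  0.   ]
 [ 0.     0.    -1.   ]] 0.28095857719691125 78.50237174425274 [ 0.72  0.94 -2.44] [-0.09  0.05 -0.01] [-0.35  0.5   1.61  0.    1.04 -0.35]
```

View pics/c4.png

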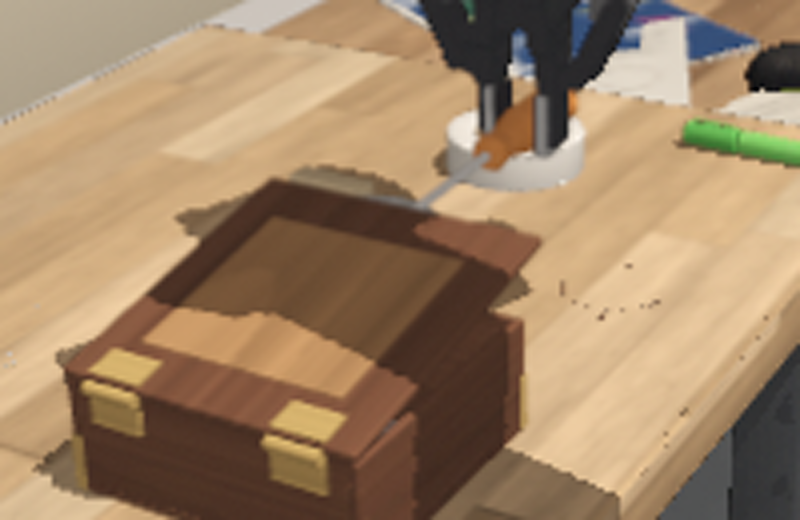

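The lid is rising on the blade; the lip at (420,205) sits on the shaft. I continue along the arc.

Request:
{"op": "apply_moves", "data": {"plan": [[3.5, 0, -15.5, 0, 0, 0, 1], [9, 0, -30, 0, 0, 0, 1], [15.5, 0, -45, 0, 0, 0, 1], [24, 0, -59, 0, 0, 0, 1], [33, 0, -72, 0, 0, 0, 1], [44, 0, -83.5, 0, 0, 0, 1], [56, 0, -94.5, 0, 0, 0, 1], [68.5, 0, -104, 0, 0, 0, 1]]}}

```text
clock: 7.4
eef_pos: [0.5155, 0.006, 0.1562]
tool_rot: [0.707, 0.707, 0.0, 0.0]
contact_force: [0.3, -1.1, -0.6]
gripper_width: 0.28
grip_force: 78.7
```

Request:
{"op": "apply_moves", "data": {"plan": [[14, 0, -8, 0, 0, 0, 1], [28, 0, -15, 0, 0, 0, 1], [43, 0, -20, 0, 0, 0, 1], [59, 0, -24, 0, 0, 0, 1], [75, 0, -26, 0, 0, 0, 1], [88, 0, -25, 0, 0, 0, 1], [102, 0, -24, 0, 0, 0, 1], [112, 0, -23, 0, 0, 0, 1]]}}

```text
clock: 8.4
eef_pos: [0.5155, 0.118, 0.1783]
tool_rot: [0.707, 0.707, -0.0, -0.0]
contact_force: [0.1, -1.5, 0.1]
gripper_width: 0.281
grip_force: 78.8
```

```bash
python3 - <<'E'
from h import *
show()
q,d2=snap('side','side5');p,d=snap('top','top5')
cv2.imwrite('pics/c5.png',np.hstack([cv2.resize(q[60:300,110:400],(480,400),interpolation=cv2.INTER_CUBIC),cv2.resize(p[100:300,150:310],(320,400),interpolation=cv2.INTER_CUBIC)])[:,:,::-1])
E
```

```text
8.4 [0.5155 0.118  0.1783] 
 [[ 0.001  1.    -0.   ]
 [ 1.    -0.001  0.   ]
 [ 0.    -0.    -1.   ]] 0.28127716481688886 78.79318672930822 [ 0.06 -1.49  0.15] [-0.03 -0.01  0.02] [0.   0.37 1.41 0.   1.37 0.  ]
```

View pics/c5.png

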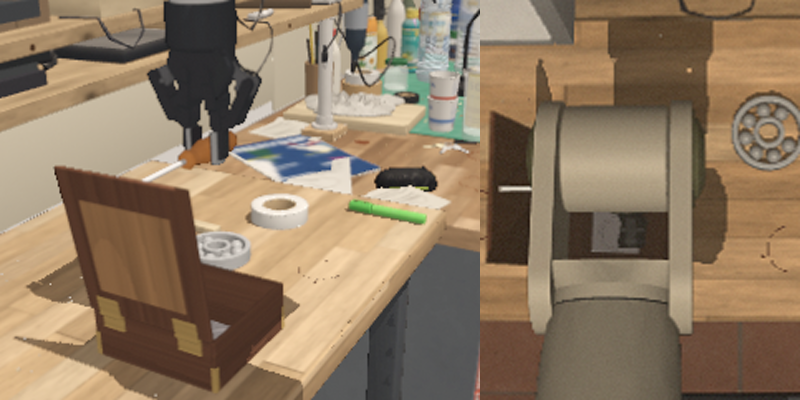

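The lid stands past upright (about 1.7 rad), and the blade has done its work. I carry the screwdriver back to the bench.

Request:
{"op": "apply_moves", "data": {"plan": [[-30, 0, 0, 0, 0, 0, 1], [-80, 0, 0, 0, 0, 0, 1], [-130, -10, 10, 0, 0, 0, 1], [-180, -25, 40, 0, 0, 0, 1], [-230, -45, 75, 0, 0, 0, 1], [-275, -60, 110, 0, 0, 0, 1], [-300, -65, 145, 0, 0, 0, 1], [-303, -65, 165, 0, 0, 0, 1]]}}

```text
clock: 9.5
eef_pos: [0.4494, -0.1875, 0.012]
tool_rot: [0.709, 0.706, -0.0, -0.001]
contact_force: [0.4, -0.2, -0.7]
gripper_width: 0.278
grip_force: 78.7
```

Request:
{"op": "apply_moves", "data": {"plan": [[0, 0, 15, 0, 0, 0, 1], [0, 0, 26, 0, 0, 0, 1], [0, 0, 33, 0, 0, 0, 1], [0, 0, 37, 0, 0, 0, 1], [0, 0, 37, 0, 0, 0, 1], [0, 0, 37, 0, 0, 0, 0.0], [0, 0, 37, 0, 0, 0, -0.2], [0, 0, 37, 0, 0, 0, -0.2]]}}

```text
clock: 10.5
eef_pos: [0.4504, -0.1859, -0.0233]
tool_rot: [0.707, 0.707, 0.0, 0.0]
contact_force: [-0.2, -0.4, 0.8]
gripper_width: 0.6
grip_force: 0.0
```

```bash
python3 - <<'E'
from h import *
show()
E
```

```text
10.5 [ 0.4504 -0.1859 -0.0233] 
 [[ 0.001  1.     0.   ]
 [ 1.    -0.001 -0.   ]
 [-0.     0.    -1.   ]] 0.5996001813037145 0.0 [-0.2  -0.37  0.79] [-0.   -0.01 -0.03] [-0.63  0.58  1.77  0.    0.79 -0.63]
```

Request:
{"op": "apply_moves", "data": {"plan": [[0, 0, -15, 0, 0, 0, -0.2], [0, 0, -40, 0, 0, 0, -0.2], [0, 0, -80, 0, 0, 0, -0.2], [0, 0, -120, 0, 0, 0, -0.2], [0, 0, -150, 0, 0, 0, -0.2], [0, 0, -170, 0, 0, 0, -0.2], [0, 0, -170, 0, 0, 0, -0.2], [0, 0, -170, 0, 0, 0, -0.2]]}}

```text
clock: 11.5
eef_pos: [0.4499, -0.1855, 0.1456]
tool_rot: [0.707, 0.707, -0.0, -0.001]
contact_force: [0.1, -0.7, 0.0]
gripper_width: 0.598
grip_force: 0.0
```

```bash
python3 - <<'E'
from h import *
show()
q,d2=snap('side','side6');p,d=snap('top','top6')
cv2.imwrite('pics/c6.png',np.hstack([cv2.resize(p[150:250,160:270],(550,500),interpolation=cv2.INTER_CUBIC),cv2.resize(q[150:270,260:380],(250,500),interpolation=cv2.INTER_CUBIC)[:,:]])[:,:,::-1])
E
```

```text
11.5 [ 0.4499 -0.1855  0.1456] 
 [[ 0.001  1.    -0.001]
 [ 1.    -0.001  0.001]
 [ 0.001 -0.001 -1.   ]] 0.5980199453891322 0.0 [ 0.14 -0.67  0.04] [ 0.01 -0.06 -0.05] [-0.64  0.33  1.57  0.    1.24 -0.63]
```

View pics/c6.png

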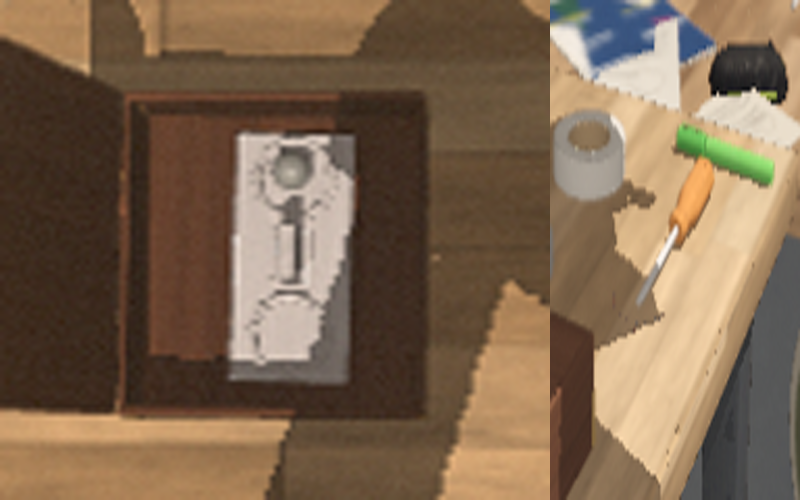

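The screwdriver lies on the bench. In the top crop the tray corners are (238,132), (355,137), (347,384) and (229,381), the ball is at (293,168) and the tab is near (288,251).

```bash
python3 - <<'E'
from h import *
d=np.load('pics/top6.npy')
f=lambda u,v,z:atz('top',160+u/5,150+v/5,z)
C=np.array([f(*c,.009) for c in[(238,132),(355,137),(347,384),(229,381)]]);print(C.round(4),'mean',C.mean(0).round(4))
L=(C[0]+C[1]-C[2]-C[3])/2;W=(C[0]-C[1]+C[3]-C[2])/2;print(np.linalg.norm(L),np.linalg.norm(W),np.degrees(np.arctan2(L[1],L[0])))
print('ball',f(293,168,.019),f(288,251,.049),f(278,220,.049),f(297,283,.049))
for v in range(190,212): print(v,[(u,*atd('top',u+.5,v+.5,d[v,u]).round(3)) for u in range(213,222) if atd('top',u+.5,v+.5,d[v,u])[2]>.03])
print('lid top edge',[f(u,v,.235).round(3) for u,v in[(0,40)]])
show();tool([C.mean(0)[0],C.mean(0)[1],.1],90)
E
```

```text
[[0.5826 0.185  0.009 ]
 [0.5799 0.1247 0.009 ]
 [0.4533 0.1281 0.009 ]
 [0.4547 0.1883 0.009 ]] mean [0.5176 0.1565 0.009 ]
0.12727183449751944 0.060279178900638296 -1.5203348448533243
ball [0.56268571 0.15562455 0.019     ] [0.51779901 0.15520967 0.049     ] [0.53318633 0.16029348 0.049     ] [0.50195926 0.1506361  0.049     ]
190 []
191 []
192 []
193 []
194 [(216, np.float64(0.532), np.float64(0.158), np.float64(0.045))]
195 [(215, np.float64(0.53), np.float64(0.161), np.float64(0.042)), (216, np.float64(0.53), np.float64(0.158), np.float64(0.046)), (217, np.float64(0.53), np.float64(0.156), np.float64(0.046)), (218, np.float64(0.53), np.float64(0.153), np.float64(0.047)), (219, np.float64(0.53), np.float64(0.151), np.float64(0.046))]
196 [(215, np.float64(0.528), np.float64(0.161), np.float64(0.043)), (216, np.float64(0.527), np.float64(0.158), np.float64(0.051)), (217, np.float64(0.527), np.float64(0.155), np.float64(0.051)), (218, np.float64(0.527), np.float64(0.153), np.float64(0.049)), (219, np.float64(0.528), np.float64(0.151), np.float64(0.043))]
197 [(214, np.float64(0.422
[... 2585 characters left out ...]
64(0.152), np.float64(0.036))]
205 [(215, np.float64(0.505), np.float64(0.16), np.float64(0.048)), (216, np.float64(0.505), np.float64(0.158), np.float64(0.048)), (217, np.float64(0.505), np.float64(0.156), np.float64(0.047)), (218, np.float64(0.505), np.float64(0.153), np.float64(0.046)), (219, np.float64(0.506), np.float64(0.152), np.float64(0.033))]
206 []
207 []
208 []
209 []
210 []
211 []
lid top edge [array([0.591, 0.261, 0.235])]
11.6 [ 0.4499 -0.1855  0.1455] 
 [[ 0.001  1.    -0.002]
 [ 1.    -0.001  0.001]
 [ 0.001 -0.002 -1.   ]] 0.6006068034307204 0.0 [0.52 0.24 0.21] [-0.03  0.03  0.03] [-0.64  0.33  1.57  0.    1.24 -0.63]
shift mm [342.1  67.4  45.8] rot [-0.002 -0.001 -0.001]
```

Request:
{"op": "apply_moves", "data": {"plan": [[45, 9, 0, 0, 0, -0.18, -0.2], [90, 18, 0, 0, 0, -0.36, -0.2], [135, 27, 5, 0, 0, -0.54, -0.2], [180, 36, 10, 0, 0, -0.72, -0.2], [225, 45, 20, 0, 0, -0.9, -0.2], [270, 54, 30, 0, 0, -1.08, -0.2], [310, 61, 40, 0, 0, -1.26, -0.2], [342, 67, 55, 0, 0, -1.44, -0.2]], "grip_force": 50}}

```text
clock: 12.6
eef_pos: [0.5176, 0.1577, 0.0905]
tool_rot: [0.062, 0.998, -0.0, -0.0]
contact_force: [0.0, -0.7, 1.1]
gripper_width: 0.601
grip_force: 0.0
```

```bash
python3 - <<'E'
from h import *
show(); tool([.5175,.156,-.015],178.5)
E
```

```text
12.6 [0.5176 0.1577 0.0905] 
 [[-0.992  0.125 -0.001]
 [ 0.125  0.992 -0.   ]
 [ 0.001 -0.    -1.   ]] 0.6011089510460464 0.0 [ 0.02 -0.67  1.09] [-0.04  0.01 -0.01] [ 0.08  0.48  1.5   0.    1.16 -1.37]
shift mm [ -0.2  -1.7 105.5] rot [-0.    -0.001 -0.099]
```

Request:
{"op": "apply_moves", "data": {"plan": [[0, -1.5, 0, 0, 0, -0.1, -0.2], [0, -1.5, 20, 0, 0, -0.1, -0.2], [0, -1.5, 45, 0, 0, -0.1, -0.2], [0, -1.5, 65, 0, 0, -0.1, -0.2], [0, -1.5, 80, 0, 0, -0.1, -0.2], [0, -1.5, 90, 0, 0, -0.1, -0.2], [0, -1.5, 98, 0, 0, -0.1, -0.2], [0, -1.5, 103, 0, 0, -0.1, -0.2]]}}

```text
clock: 13.6
eef_pos: [0.5176, 0.1546, -0.0117]
tool_rot: [0.016, 1.0, 0.0, 0.0]
contact_force: [0.0, 0.6, -0.0]
gripper_width: 0.601
grip_force: 0.0
```

Request:
{"op": "apply_moves", "data": {"plan": [[0, 0, 1, 0, 0, 0, 0.2], [0, 0, 1, 0, 0, 0, 0.5], [0, 0, 1, 0, 0, 0, 0.7], [0, 0, 1, 0, 0, 0, 1], [0, 0, 1, 0, 0, 0, 1], [0, 0, 1, 0, 0, 0, 1], [0, 0, 1, 0, 0, 0, 1], [0, 0, 1, 0, 0, 0, 1]], "grip_force": 50}}

```text
clock: 14.6
eef_pos: [0.5181, 0.1547, -0.0114]
tool_rot: [0.016, 1.0, 0.0, 0.001]
contact_force: [-0.6, 0.2, 7.5]
gripper_width: 0.111
grip_force: 53.4
```

```bash
python3 - <<'E'
from h import *
show(); tool([.608,-.037,.105],178.5)
E
```

```text
14.6 [ 0.5181  0.1547 -0.0114] 
 [[-0.999  0.032  0.002]
 [ 0.032  1.     0.   ]
 [-0.002  0.    -1.   ]] 0.11136462882822118 53.42895148402022 [-0.6   0.23  7.49] [0.14 0.24 0.04] [ 0.07  0.62  1.61  0.    0.91 -1.47]
shift mm [ -96.2 -188.8 -116.2] rot [ 0.     0.002 -0.005]
```

Request:
{"op": "apply_moves", "data": {"plan": [[0, 0, -3, 0, 0, 0, 1], [0, 0, -10, 0, 0, 0, 1], [0, 0, -22, 0, 0, 0, 1], [0, 0, -36, 0, 0, 0, 1], [0, 0, -50, 0, 0, 0, 1], [0, 0, -64, 0, 0, 0, 1], [0, 0, -76, 0, 0, 0, 1], [0, 0, -84, 0, 0, 0, 1]]}}

```text
clock: 15.6
eef_pos: [0.5176, 0.1546, 0.0724]
tool_rot: [0.016, 1.0, 0.0, 0.0]
contact_force: [-0.5, 0.4, -2.8]
gripper_width: 0.107
grip_force: 51.8
```

Request:
{"op": "apply_moves", "data": {"plan": [[0, 0, -8, 0, 0, 0, 1], [0, 0, -16, 0, 0, 0, 1], [0, 0, -23, 0, 0, 0, 1], [0, 0, -28, 0, 0, 0, 1], [0, 0, -30, 0, 0, 0, 1], [-1, -2, -30, 0, 0, 0, 1], [-3, -6, -30, 0, 0, 0, 1], [-6, -12, -30, 0, 0, 0, 1]]}}

```text
clock: 16.6
eef_pos: [0.5232, 0.1421, 0.1013]
tool_rot: [0.016, 1.0, -0.0, -0.0]
contact_force: [-0.5, 0.5, -1.1]
gripper_width: 0.109
grip_force: 51.8
```

```bash
python3 - <<'E'
from h import *
show(); tool([.608,-.037,.105],178.5)
p,d=snap('top','top7')
# bearing centre: refine by circle fit and lid check, ball check
g=cv2.cvtColor(np.load('pics/top6.npy').astype(np.float32)[...,None].repeat(3,2),cv2.COLOR_RGB2GRAY) if 0 else cv2.imread('pics/top0.png',0)
c=cv2.HoughCircles(g[140:195,265:325],cv2.HOUGH_GRADIENT,1,30,param1=120,param2=15,minRadius=14,maxRadius=22);print(c)
for u,v,r in c[0][:2]: print(atz('top',265+u+.5,140+v+.5,.02),r)
q,_=snap('side','side7')
cv2.imwrite('pics/c7.png',np.hstack([cv2.resize(q[60:280,120:380],(500,420)),cv2.resize(p[130:270,150:250],(300,420))])[:,:,::-1])
E
```

```text
16.6 [0.5232 0.1421 0.1013] 
 [[-0.999  0.032 -0.   ]
 [ 0.032  0.999 -0.   ]
 [ 0.    -0.    -1.   ]] 0.1089457137736588 51.81940682086861 [-0.49  0.54 -1.14] [ 0.02  0.05 -0.02] [ 0.05  0.47  1.48 -0.    1.19 -1.49]
shift mm [ -90.5 -176.3   -3.7] rot [-0.    -0.    -0.006]
[[[27.5 24.5 18.1]]]
[ 0.61025077 -0.03388392  0.02      ] 18.1
```

View pics/c7.png

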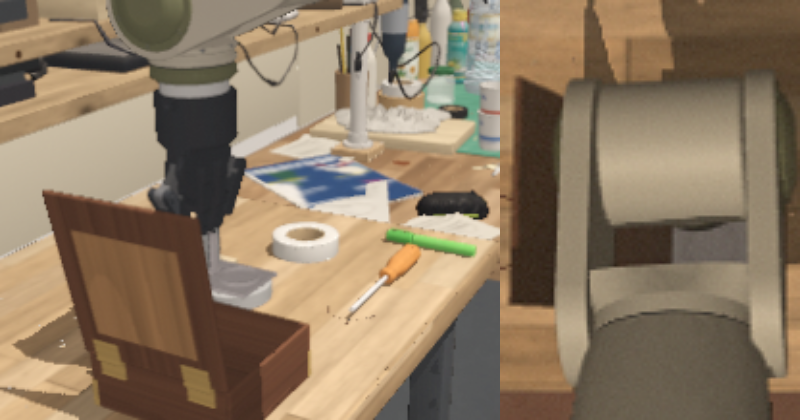

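The tray is lifted level, above the case walls. I carry it gently to the bearing.

Request:
{"op": "apply_moves", "data": {"plan": [[-1, -2, 0, 0, 0, 0, 1], [-3, -7, 0, 0, 0, 0, 1], [-7, -14, 0, 0, 0, 0, 1], [-13, -25, 0, 0, 0, 0, 1], [-20, -38, 0, 0, 0, 0, 1], [-27, -52, 0, 0, 0, 0, 1], [-34, -66, 0, 0, 0, 0, 1], [-41, -80, 0, 0, 0, 0, 1]]}}

```text
clock: 17.7
eef_pos: [0.562, 0.06, 0.1015]
tool_rot: [0.016, 1.0, -0.0, 0.0]
contact_force: [-0.8, -0.1, -1.6]
gripper_width: 0.112
grip_force: 51.8
```

Request:
{"op": "apply_moves", "data": {"plan": [[-7, -14, 0, 0, 0, 0, 1], [-14, -28, 0, 0, 0, 0, 1], [-21, -42, 0, 0, 0, 0, 1], [-29, -56, 0, 0, 0, 0, 1], [-36, -69, 0, 0, 0, 0, 1], [-42, -80, 0, 0, 0, 0, 1], [-46, -88, 0, 0, 0, 0, 1], [-49, -93, 0, 0, 0, 0, 1]]}}

```text
clock: 18.7
eef_pos: [0.6077, -0.0337, 0.1015]
tool_rot: [0.016, 1.0, 0.0, -0.0]
contact_force: [-0.3, 0.5, -1.0]
gripper_width: 0.108
grip_force: 51.8
```

Request:
{"op": "apply_moves", "data": {"plan": [[-1, -2, 0, 0, 0, 0, 1], [-1, -2, 0, 0, 0, 0, 1], [-1, -2, 0, 0, 0, 0, 1], [-1, -2, 0, 0, 0, 0, 1], [-1, -2, 0, 0, 0, 0, 1], [-1, -2, 0, 0, 0, 0, 1], [-1, -2, 0, 0, 0, 0, 1], [-1, -2, 0, 0, 0, 0, 1]]}}

```text
clock: 19.7
eef_pos: [0.6085, -0.0354, 0.1015]
tool_rot: [0.016, 1.0, -0.0, -0.0]
contact_force: [-0.1, 0.5, -1.8]
gripper_width: 0.113
grip_force: 51.8
```

```bash
python3 - <<'E'
from h import *
show()
q,d=snap('side','side8')
cv2.imwrite('pics/c8.png',cv2.resize(q[100:250,150:350],(800,600),interpolation=cv2.INTER_CUBIC)[:,:,::-1])
E
```

```text
19.7 [ 0.6085 -0.0354  0.1015] 
 [[-0.999  0.032 -0.   ]
 [ 0.032  0.999  0.   ]
 [ 0.    -0.    -1.   ]] 0.11256284627220162 51.81877830009398 [-0.13  0.48 -1.8 ] [0.04 0.03 0.03] [-0.25  0.57  1.29 -0.    1.28 -1.79]
```

View pics/c8.png

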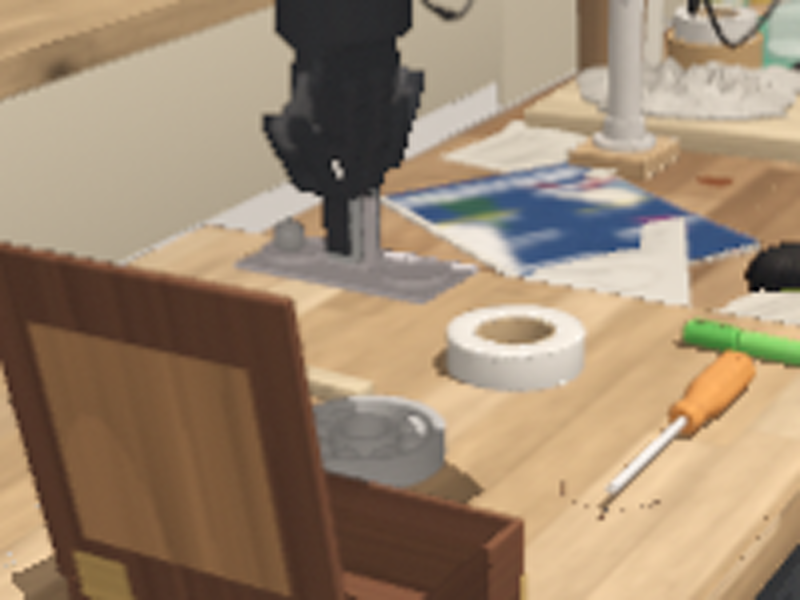

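The ball sits in its pocket at (288,235) and the tray is level above the bearing, with the screwdriver on the bench and the lid open. I check the height, then hand in.

```bash
python3 - <<'E'
from h import *
d=np.load('pics/side8.npy')
for a,b in[(270,262),(420,288),(440,270),(300,255)]:
    u,v=150+a/4,100+b/4; print(atd('side',u,v,d[int(v),int(u)]).round(3))
print((proj('side',np.array([.6085,-.0354,.122]))-[150,100])*4)
X=atd('side',150+300/4,100+255/4,d[int(100+255/4),int(150+300/4)])
if .08<X[2]<.16: print(job.close_job())
E
```

```text
[ 0.655 -0.017  0.122]
[ 0.555 -0.016  0.123]
[ 0.561 -0.048  0.122]
[ 0.647 -0.036  0.122]
[356.36979057 264.78787923]
the job is handed in; nothing more can be done
None
```

The job is handed in: the lid was levered open, the screwdriver is back on the bench, and the gripper is holding the tray level above the bearing with the ball in its pocket and the tray's underside about 10 cm clear; no verdict came back.

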